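# Pop the charged guest pager, trap it and ease it out

### The job

A customer is waiting for a guest pager: bring out the charged one, with the green light band. With one fingertip press down the white eject key of its dock, and let the pager spring out against your other finger while the key is still down, so that it is caught with more than half of it still in the dock and cannot shoot away; then ease it out against that finger until the ejector is spent. Leave it lying there, tail still in the dock, the key up and the hand clear; pick nothing up, and leave the red pager and all other things as they are.

Things in the scene. Friction and masses are not known exactly. Their poses are not given: they have to be found in the camera images.
- dock_green: dock of the green pager, fixed: black bed 154 x 70 x 10 mm, white hood to 40 mm height. Origin: centre of the underside; the pager comes out along its own -x axis (towards the robot, within 0.42 rad), z up. Bed from x = -82 to +72 mm, hood from -46 to +72 mm. Pager's front face at home: x = -66, y = 0 mm. Key beside the mouth, centre x = -44, y = -52.5 mm. The docks swap sides
- key_green_top (a point): centre of the top of the green dock's white eject key, 28 mm above the counter when free; 40 mm (dock's x) by 30 mm (dock's y), with a black eject mark. Free space all round it except the hood's side wall, 4.5 mm from the key's inner edge and 40 mm high
- key_green (a joint): how far that key is down (m), 0 free to 0.007 fully down; spring 2 N at first, 4 N fully down. At about 3.5 mm it frees a spring ejector, which at once drives the pager out along the dock's -x axis with about 4 N, falling to 2.5 N. The ejector is spent after 46 mm; there an eased-out pager stays, but an unchecked one flies on over the counter
- pager_green: the loose guest pager with the green light band round its front end: black, 84 (x) x 50 (y) x 24 mm high, 0.09 kg. Origin: centre of the underside, at home at x = -24, y = 0, z = 10 mm of its dock, with its top 34 mm above the counter; its -x axis points out of the dock
- pager_green_nose (a point): middle of the front face of the green pager, 42 mm in front of its origin, 12 mm above its underside (22 mm above the counter)
- dock_red: the same dock of the red pager, fixed on the counter, with the same measures; leave it alone
- pager_red: the same pager but with a red light band, still charging in its dock; leave it there
- notebook: black notebook, 130 x 95 x 16 mm, lying on the counter; leave it alone
- dark_mug: dark mug upside down, 65 x 93 x 53 mm, loose; leave it alone
- honey_tin: dark tin with orange lid, 58 mm across, 60 mm high, loose, behind the docks; leave it alone
- teaspoon: steel teaspoon, 130 mm long, loose; leave it alone
Things that resemble listed ones, but are neither listed nor needed, are in the scene too. Leave any yellow look-alike of the dock_green alone.

How it is judged:
On the way:
1. with the key down (3 mm or more), the green pager is held back by a finger (over 0.3 N), 6 to 38 mm out of its home place (value of joint key_green above 0.003 m and contact force between the fingers and pager_green above 0.3 N and x of pager_green_nose in the frame of dock_green between -0.104 and -0.072 m and linear speed of pager_green below 0.05 m/s), for 0.2 s.
At the end, for the whole second after the job is handed in: the green pager lies still and level in front of its bay, 41 to 60 mm out of its home place with its tail still in the dock, in line with it within 8 mm, and its key is up again (under 2 mm) (value of joint key_green below 0.002 m and x of pager_green_nose in the frame of dock_green between -0.126 and -0.107 m and linear speed of pager_green below 0.01 m/s and angle between pager_green's own z axis and vertical below 0.15 rad and y of pager_green in the frame of dock_green between -0.008 and 0.008 m); the robot touches nothing.
It fails at once if the green pager slides away (more than 68 mm out of its home place) (x of pager_green_nose in the frame of dock_green below -0.134 m).
It fails at once if the green pager is lifted (height (world z) of pager_green above 0.022 m).
It fails at once if the red pager is released or moved (more than 5 mm) (distance of pager_red from where it was at the start of the episode above 0.005 m).
It fails at once if the notebook, mug, tin or spoon is pushed about (more than 15 mm) (distance of any of notebook, dark_mug, honey_tin, teaspoon from where it was at the start of the episode above 0.015 m).
It also fails if it takes over 32 s, if anything falls off the work surface, if the arm or the gripper's body presses on something with over 40 N, if the wrist force passes 120 N, or if a joint passes its speed limit or range.

### The arm

A 7-joint arm with a two-finger parallel gripper is mounted at the origin on a cart in front of the work surface, level with it; the furniture and walls round the work are solid. World frame = base frame: x ahead of the robot, y to its left, z up, the work surface at z = 0. Lengths are in m, angles in rad, forces in N, time in s.
With the tool pointing down it reaches from about 0.425 to 0.95 m from the base axis. Payload 4.7 kg.
Tool frame: the origin (TCP) lies on the centre line of the jaws, within the pads' length; the fingertips stand 22 mm ahead of it and the grasp point (between the pads) lies 3 mm ahead of it (bot.tip_extent is the distance from the TCP to the fingertips, in m); z points along the fingers, y is the line along which they close (so a half turn about z gives the same grasp; the last joint's range is limited). The gripper opens to 87 mm and grips with 3 to 60 N. Pads are 19 mm wide; open, the fingers measure 117 mm over their backs; the gripper's body (75 mm by 190 mm) begins 51 mm behind the grasp point.
Start: joints at [1.073, 0.469, -0.049, 1.532, 0.024, 1.141, -0.082], TCP at [0.305, -0.602, 0.245] pointing down, gripper open.
Joint ranges: [-2.59, 2.59], [-0.33, 1.99], [-1.39, 1.29], [0.1, 2.45], [-1.04, 4.18], [0.21, 1.99], [-2.66, 2.66]. Speed limits (rad/s): [2.57, 2.57, 3.14, 3.14, 3.14, 3.14, 3.14].

### API

Orientations are given as [roll, pitch, yaw] about the fixed x, y, z axes, in that order (R = Rz(yaw) Ry(pitch) Rx(roll)).
In Python, from cell import bot, cams, workorder gives the robot as it stands. The module is installed in compiled form; this text tells all that it offers.
- The arm moves only by the tool step_arm, never from a script. Its argument "moves" is a list of rows, each a list of 3 entries, a list of its own where there are three numbers: the turn, a rotation vector about the tool's x, y, z in rad, then the shift along the tool's x, y, z in m, then the finger opening in m, from 0 to 0.087. A call has 1 to 10 rows; each row is the pose to reach, as a shift and turn from the pose commanded when the call began, along the tool's axes at that moment; what a row does not reach only later rows make up. A row lasts 1/12 s, in which the tool goes at most 41.7 mm and 7.16 degrees, less where a joint would pass 70% of its speed; a pose out of reach is approached as far as the arm can. A call with a gripper value outside its range is refused whole. The fingers move at their own pace and stop on an object; the grip force is fixed at half the most. Time passes only in rows, so rows that repeat a pose let the fingers close. It gives the time, the measured TCP pose, the force, the opening and the grip force at its end, in the units of the state.
- bot.state(): the state, without advancing time (a new reading comes with each control period).
- cams.camera(name): name is "side" or "top" or "wrist"; returns a dict with "pixels" (400x640x3 uint8, red, green, blue), "fx", "fy", "cx", "cy" (pixels), "world_from_camera" (4x4, takes a point from camera to world coordinates). Camera axes: x right, y down, z forward; pixel columns grow to the right and rows downward; lengths in m; the calibration is good to about 2 mm. A picture is of the moment at which its call begins. There is no depth.
- workorder.sign_off(): hands the job in; it is judged then, once.
The state is a dict: "clock": time; "q": joint angles; "qd": joint speeds; "effort": joint torques, N m; "position": TCP position; "tool_rot": TCP orientation; "contact_force": force on the tool from outside, world axes, zero at the start; "wrist_torque": the same for the moment, N m; "gripper_width": opening from 0.0 (shut) to 1.0 (fully open); "gripper_force": force on a finger pad.
Only numpy, scipy, OpenCV 4.12 (cv2) and the standard library are available. Lean on these libraries where they do the work, as an engineer would, in place of code of your own. Each camera call takes 0.05 s, during which the arm holds its last target. There are 200 camera calls.

## Working session

There is one attempt and no reset: what is moved stays moved. The work goes in short steps, Python scripts to look and compute and a tool call to move; the robot and the scene stay as the last step left them, time stands still between calls to the robot, and variables do not carry over. Pictures are saved under pics/ and viewed, at most 10 in all, crops included, and the job is handed in when it is done.

Besides the shell and the picture viewer there is one more tool, called after "Call:" by a JSON object that holds its "api" and its "payload", one argument or row to a line. step_arm: Moves the arm, as the interface text tells. Its arguments: {"type":"object","properties":{"moves":{"type":"array"}},"required":["moves"]}

```bash
mkdir -p pics
python3 - <<'E'
from cell import bot,cams
import cv2,numpy as np
s=bot.state();print({k:np.round(v,3).tolist() for k,v in s.items()},bot.tip_extent)
for n in("top","side"):
    c=cams.camera(n);cv2.imwrite(f"pics/{n}0.png",c["pixels"][:,:,::-1]);print(n,c["fx"],c["fy"],c["cx"],c["cy"],np.round(c["world_from_camera"],4).tolist())
E
```

```text
{'clock': 0.0, 'q': [1.073, 0.469, -0.049, 1.534, 0.024, 1.141, -0.082], 'qd': [0.001, -0.002, 0.0, -0.0, 0.0, 0.0, -0.0], 'effort': [-0.0, -50.798, -0.081, -23.616, -0.061, 0.038, 0.0], 'position': [0.305, -0.602, 0.243], 'tool_rot': [-3.14, 0.0, 0.469], 'contact_force': [0.241, 0.476, 0.239], 'wrist_torque': [-0.022, 0.011, -0.028], 'gripper_force': 0.0, 'gripper_width': 0.998} 0.022
top 444.2928034578213 444.2928034578213 313.92904789453434 204.02825406402954 [[0.025, -0.9875, 0.1558, 0.3152], [-0.9996, -0.0223, 0.0192, 0.0703], [-0.0155, -0.1562, -0.9876, 1.4763], [0.0, 0.0, 0.0, 1.0]]
side 408.61233550589003 408.61233550589003 320.7018612252435 198.51440740468246 [[-0.9468, -0.1695, 0.2734, 0.2289], [-0.3217, 0.4893, -0.8106, 0.9725], [0.0037, -0.8555, -0.5178, 0.6271], [0.0, 0.0, 0.0, 1.0]]
```

View pics/top0.png

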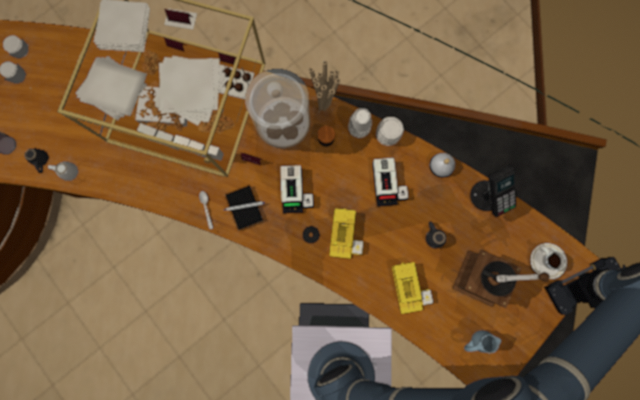

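View pics/side0.png

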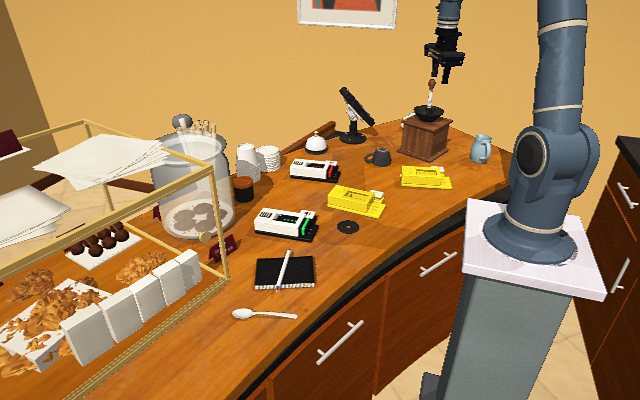

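The top view shows the green dock at about (291,188), with its key at (308,200). The red dock is at (386,181). The two yellow look-alikes are at (343,233) and (408,288). I'll enlarge the green dock in both views.

Run:
```python
import cv2,numpy as np
a=cv2.imread("pics/top0.png")[160:220,270:325];b=cv2.imread("pics/side0.png")[200:250,245:325]
a=cv2.resize(a,None,fx=7,fy=7,interpolation=cv2.INTER_CUBIC);b=cv2.resize(b,None,fx=5,fy=5,interpolation=cv2.INTER_CUBIC)
o=np.zeros((420,785,3),np.uint8);o[:,:385]=a;o[:250,385:785]=b;cv2.imwrite("pics/crop0.png",o)
```

```text
(no output)
```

View pics/crop0.png

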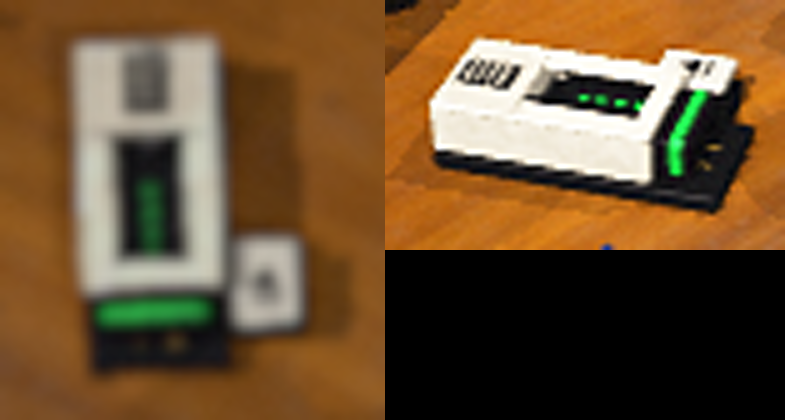

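```bash
cat > fit.py <<'E'
import numpy as np,json
from scipy.optimize import least_squares
def proj(c,P):
    T=np.linalg.inv(np.array(c["world_from_camera"]));p=P@T[:3,:3].T+T[:3,3]
    return np.c_[c["fx"]*p[:,0]/p[:,2]+c["cx"],c["fy"]*p[:,1]/p[:,2]+c["cy"]]
def dock(p,D):
    c,s=np.cos(p[2]),np.sin(p[2]);D=np.array(D)/1000
    return np.c_[p[0]+c*D[:,0]-s*D[:,1],p[1]+s*D[:,0]+c*D[:,1],D[:,2]]
def fit(obs,x0):
    f=lambda p:np.concatenate([(proj(c,dock(p,D))-U).ravel() for c,D,U in obs])
    r=least_squares(f,x0,loss="soft_l1");return r.x,f(r.x).reshape(-1,2)
E
python3 - <<'E'
from fit import *
from cell import cams
t=cams.camera("top");s=cams.camera("side")
Dt=[[72,35,40],[72,-35,40],[-46,35,40],[-46,-35,40],[-24,-37.5,28],[-24,-67.5,28],[-64,-37.5,28],[-64,-67.5,28],[-82,35,10],[-82,-35,10]]
Ut=(np.array([[75,40],[217,38],[82,290],[226,288],[238,237],[300,236],[233,328],[302,328],[92,370],[228,364]])+.5)/7-.5+[270,160]
Ds=[[-82,35,10],[-82,-35,10],[72,35,40],[72,-35,40],[-46,35,40]]
Us=(np.array([[715,200],[753,125],[435,98],[480,40],[655,128]])-[385,0]+.5)/5-.5+[245,200]
for o in([(t,Dt,Ut)],[(s,Ds,Us)],[(t,Dt,Ut),(s,Ds,Us)]):
    p,r=fit(o,[.6,.1,0]);print(np.round(p,4),np.abs(r).max(),dock(p,[[-44,-52.5,28],[-66,0,22]]).round(4).tolist())
print(r.round(1).tolist())
E
```

```text
[0.5983 0.1743 0.0573] 0.8222883297333681 [[0.5573, 0.1194, 0.028], [0.5324, 0.1705, 0.022]]
[0.5972 0.1703 0.0587] 1.9836109897599954 [[0.5563, 0.1153, 0.028], [0.5313, 0.1665, 0.022]]
[0.5975 0.1735 0.0593] 2.6522378146919436 [[0.5567, 0.1185, 0.028], [0.5316, 0.1696, 0.022]]
[[0.1, 0.6], [0.9, 0.1], [-0.1, -0.0], [0.7, -0.5], [-0.3, 0.8], [-0.1, 0.6], [0.8, -0.3], [-0.0, -0.6], [-0.4, 0.6], [1.1, 0.7], [0.3, 0.3], [0.3, -0.1], [-1.8, 1.4], [-0.3, -1.2], [-1.7, 2.7]]
```

Call:
{"api": "step_arm", "payload": {
  "moves": [
    [[0,0,0],[0,0,-0.04],0.062],
    [[0,0,0],[0,0,-0.08],0.062],
    [[0,0,0],[0,0,-0.12],0.062],
    [[0,0,0],[0,0,-0.15],0.062],
    [[0,0,0],[0.027,-0.027,-0.15],0.062],
    [[0,0,-0.05],[0.054,-0.054,-0.15],0.062],
    [[0,0,-0.1],[0.081,-0.081,-0.15],0.062],
    [[0,0,-0.15],[0.108,-0.108,-0.15],0.062],
    [[0,0,-0.2],[0.135,-0.135,-0.15],0.062],
    [[0,0,-0.25],[0.162,-0.162,-0.15],0.062]
  ]
}}

```text
clock: 1.03
position: [0.3765, -0.3825, 0.3945]
tool_rot: [3.142, 0.0, 0.721]
contact_force: [0.9, -0.0, 0.8]
gripper_width: 0.713
gripper_force: 0.0
```

```bash
cat > go.py <<'E'
import sys,numpy as np
from scipy.spatial.transform import Rotation as R
from cell import bot
def go(pos,yaw):
    s=bot.state();Rc=R.from_euler("xyz",s["tool_rot"]);Rt=R.from_euler("xyz",[np.pi,0,yaw])
    print("t",round(s["clock"],2),"pos",np.round(s["position"],4),"rot",np.round(s["tool_rot"],3),"F",np.round(s["contact_force"],2),"w",s["gripper_width"])
    print("turn",(Rc.inv()*Rt).as_rotvec().round(4),"shift",Rc.inv().apply(np.array(pos)-s["position"]).round(4))
if __name__=="__main__":
    a=[float(v) for v in sys.argv[1:]];go(a[:3],a[3])
E
python3 go.py .537 .144 .20 .88
```

```text
t 1.03 pos [ 0.3765 -0.3825  0.3945] rot [3.142 0.    0.721] F [ 0.86 -0.02  0.78] w 0.7126904251255674
turn [-0.000e+00  1.000e-04 -1.589e-01] shift [ 0.4682 -0.2894  0.1944]
```

Call:
{"api": "step_arm", "payload": {
  "moves": [
    [[0,0,-0.02],[0.032,-0.02,0],0.062],
    [[0,0,-0.03],[0.064,-0.04,0],0.062],
    [[0,0,-0.05],[0.096,-0.06,0],0.062],
    [[0,0,-0.06],[0.128,-0.08,0],0.062],
    [[0,0,-0.08],[0.16,-0.1,0],0.062],
    [[0,0,-0.1],[0.192,-0.12,0],0.062],
    [[0,0,-0.11],[0.224,-0.14,0.02],0.062],
    [[0,0,-0.13],[0.256,-0.16,0.04],0.062],
    [[0,0,-0.14],[0.288,-0.18,0.06],0.062],
    [[0,0,-0.16],[0.32,-0.2,0.08],0.062]
  ]
}}

```text
clock: 1.87
position: [0.4844, -0.0251, 0.316]
tool_rot: [3.14, -0.0, 0.879]
contact_force: [0.6, -0.5, 0.0]
gripper_width: 0.713
gripper_force: 0.0
```

```bash
python3 go.py .537 .144 .20 .88
```

```text
t 1.87 pos [ 0.4844 -0.0251  0.316 ] rot [ 3.14  -0.     0.879] F [ 0.57 -0.53  0.05] w 0.7132971400266231
turn [ 0.0012 -0.0002 -0.0009] shift [ 0.1638 -0.0675  0.1159]
```

Call:
{"api": "step_arm", "payload": {
  "moves": [
    [[0,0,0],[0.03,-0.012,0.02],0.062],
    [[0,0,0],[0.06,-0.024,0.04],0.062],
    [[0,0,0],[0.09,-0.036,0.06],0.062],
    [[0,0,0],[0.12,-0.049,0.08],0.062],
    [[0,0,0],[0.15,-0.061,0.1],0.062],
    [[0,0,0],[0.16,-0.066,0.116],0.062],
    [[0,0,0],[0.16,-0.066,0.116],0.062],
    [[0,0,0],[0.16,-0.066,0.116],0.062]
  ]
}}

```text
clock: 2.53
position: [0.535, 0.1387, 0.1996]
tool_rot: [-3.14, 0.002, 0.88]
contact_force: [-0.2, -0.8, 0.6]
gripper_width: 0.712
gripper_force: 0.0
```

```bash
python3 go.py .537 .144 .20 .88
python3 - <<'E'
from cell import cams
from fit import *
import cv2
c=cams.camera("wrist");cv2.imwrite("pics/w1.png",c["pixels"][:,:,::-1])
print(proj(c,dock([.5975,.1735,.0593],[[72,35,40],[72,-35,40],[-46,35,40],[-46,-35,40],[-24,-37.5,28],[-24,-67.5,28],[-64,-37.5,28],[-64,-67.5,28],[-82,35,10],[-82,-35,10]])).round().tolist())
E
```

```text
t 2.53 pos [0.535  0.1387 0.1996] rot [-3.14e+00  2.00e-03  8.80e-01] F [-0.17 -0.85  0.58] w 0.7123664793925357
turn [-0.0015  0.0021  0.0003] shift [ 0.0053 -0.0018 -0.0004]
[[392.0, 13.0], [446.0, 81.0], [286.0, 117.0], [341.0, 176.0], [359.0, 159.0], [380.0, 182.0], [328.0, 187.0], [349.0, 209.0], [262.0, 141.0], [312.0, 193.0]]
```

View pics/w1.png

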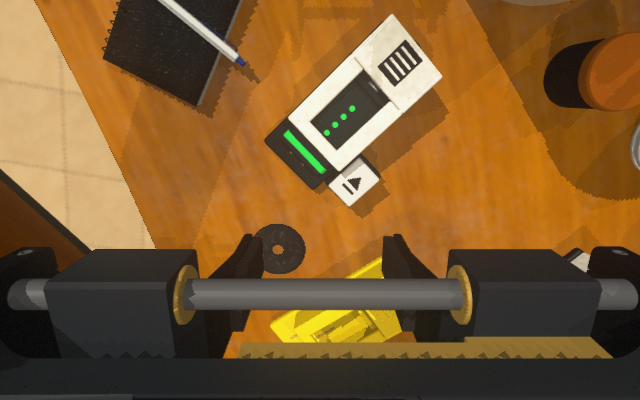

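The wrist view confirms the green dock. The key's corners are at about (362,155), (383,180), (349,207) and (327,183), and the bed's front corners are at (265,141) and (310,190). All are within about 4 px of the prediction. I'll refit with these.

Run:
```python
from cell import cams
from fit import *
c=cams.camera("wrist")
D=[[72,35,40],[72,-35,40],[-24,-37.5,28],[-24,-67.5,28],[-64,-67.5,28],[-64,-37.5,28],[-82,35,10],[-82,-35,10]]
U=np.array([[391,14],[442,78],[362,155],[383,180],[349,207],[327,183],[265,141],[311,190]])
p,r=fit([(c,D,U)],[.6,.17,.06]);print(p.round(4),r.round(1).tolist())
print(dock(p,[[-62,-26,0],[-102,-26,0]]).round(4))
```

```text
[0.5996 0.1741 0.067 ] [[-0.0, -3.8], [3.2, 0.2], [-2.5, 1.4], [-2.3, -0.6], [0.2, 0.1], [1.0, 2.2], [-2.4, -0.9], [1.9, 0.9]]
[[0.5395 0.144  0.    ]
 [0.4996 0.1413 0.    ]]
```

Call:
{"api": "step_arm", "payload": {
  "moves": [
    [[-0.001,0.002,0],[0.006,-0.001,0.03],0.0615],
    [[-0.001,0.002,0],[0.006,-0.001,0.06],0.0615],
    [[-0.001,0.002,0],[0.006,-0.001,0.09],0.0615],
    [[-0.001,0.002,0],[0.006,-0.001,0.115],0.0615],
    [[-0.001,0.002,0],[0.006,-0.001,0.133],0.0615],
    [[-0.001,0.002,0],[0.006,-0.001,0.14],0.0615],
    [[-0.001,0.002,0],[0.006,-0.001,0.14],0.0615],
    [[-0.001,0.002,0],[0.006,-0.001,0.14],0.0615]
  ]
}}

```text
clock: 3.3
position: [0.5398, 0.1432, 0.0618]
tool_rot: [3.139, -0.004, 0.877]
contact_force: [-0.3, 0.9, 0.2]
gripper_width: 0.707
gripper_force: 0.0
```

```bash
python3 go.py .5385 .144 .06 .88
python3 - <<'E'
from cell import cams
import cv2,numpy as np
a=cams.camera("side")["pixels"][190:255,235:335,::-1];w=cams.camera("wrist")["pixels"][100:400,150:500,::-1]
a=cv2.resize(a,None,fx=4.4,fy=4.4,interpolation=cv2.INTER_CUBIC)
o=np.zeros((300,790,3),np.uint8);o[:286,:440]=a;o[:,440:790]=w;cv2.imwrite("pics/c2.png",o)
E
```

```text
t 3.3 pos [0.5398 0.1432 0.0618] rot [ 3.139 -0.004  0.877] F [-0.33  0.93  0.16] w 0.7074298754243582
turn [ 0.0026 -0.0035 -0.0027] shift [-0.0003 -0.0015  0.0018]
```

View pics/c2.png

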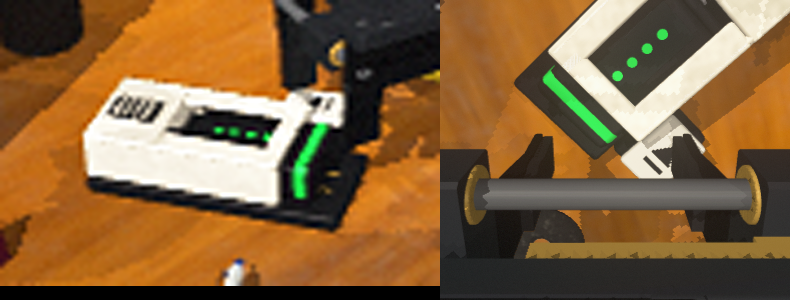

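The side view shows finger B just ahead of the green nose, with its tip at about (317,222) full frame. The wrist view shows finger A's tip at about (400,236), over the key. I'll check these against the finger model.

Run:
```python
from cell import cams,bot
from fit import *
from scipy.spatial.transform import Rotation as R
s=bot.state();Rc=R.from_euler("xyz",s["tool_rot"]);p=[.5985,.1738,.061]
c,n=np.cos(p[2]),np.sin(p[2])
tips=[s["position"]+Rc.apply([x,y,.022]) for y in(-.0382,.0382) for x in(-.0095,.0095)]+[s["position"]+Rc.apply([.0095,-.0307,.022])]
tips=np.array(tips);d=tips[:,:2]-p[:2];print("dock",np.c_[d@[c,n],d@[-n,c],tips[:,2]].round(4).tolist())
for k in("side","wrist","top"):
    C=cams.camera(k);print(k,proj(C,tips).round(1).tolist())
    print(proj(C,dock(p,[[-66,25,34],[-66,-25,34],[-24,-67.5,28],[-64,-67.5,28],[-82,35,10],[-82,-35,10]])).round(1).tolist())
```

```text
dock [[-0.0943, -0.0071, 0.0402], [-0.0813, 0.0067, 0.0403], [-0.0386, -0.0594, 0.0404], [-0.0256, -0.0455, 0.0405], [-0.0758, 0.0016, 0.0403]]
side [[319.8, 221.5], [313.3, 223.7], [304.9, 207.6], [298.7, 209.5], [311.8, 222.2]]
[[305.4, 228.8], [311.1, 218.0], [300.7, 209.1], [314.9, 211.3], [310.5, 239.9], [318.1, 224.5]]
wrist [[250.7, 269.4], [248.6, 236.3], [394.8, 269.6], [397.1, 236.5], [263.2, 236.3]]
[[245.7, 188.4], [312.9, 253.4], [419.4, 252.4], [365.7, 295.2], [223.0, 183.9], [306.2, 263.2]]
top [[294.4, 214.8], [290.1, 211.0], [309.8, 197.3], [305.5, 193.6], [291.6, 209.3]]
[[284.5, 206.9], [299.7, 206.3], [312.2, 193.5], [312.7, 205.5], [282.2, 212.8], [303.2, 212.0]]
```

Call:
{"api": "step_arm", "payload": {
  "moves": [
    [[0,0,0],[-0.002,-0.002,0.004],0.0615],
    [[0,0,0],[-0.002,-0.002,0.008],0.0615],
    [[0,0,0],[-0.002,-0.002,0.012],0.0615],
    [[0,0,0],[-0.002,-0.002,0.015],0.0615],
    [[0,0,0],[-0.002,-0.002,0.016],0.0615],
    [[0,0,0],[-0.002,-0.002,0.016],0.0615],
    [[0,0,0],[-0.002,-0.002,0.016],0.0615],
    [[0,0,0],[-0.002,-0.002,0.016],0.0615]
  ]
}}

```text
clock: 4.22
position: [0.5352, 0.1434, 0.0442]
tool_rot: [3.141, -0.0, 0.879]
contact_force: [-3.8, -1.5, 2.1]
gripper_width: 0.709
gripper_force: 3.7
```

```bash
python3 go.py .5365 .142 .0445 .88
python3 - <<'E'
from cell import cams
import cv2,numpy as np
a=cams.camera("side")["pixels"][190:255,235:335,::-1];w=cams.camera("wrist")["pixels"][100:400,150:500,::-1]
a=cv2.resize(a,None,fx=4.4,fy=4.4,interpolation=cv2.INTER_CUBIC)
o=np.zeros((300,790,3),np.uint8);o[:286,:440]=a;o[:,440:790]=w;cv2.imwrite("pics/c3.png",o)
E
```

```text
t 4.22 pos [0.5352 0.1434 0.0442] rot [ 3.141 -0.     0.879] F [-3.8  -1.46  2.12] w 0.7086800194092775
turn [ 0.0003 -0.0004 -0.0008] shift [-0.0003  0.0019 -0.0003]
```

View pics/c3.png

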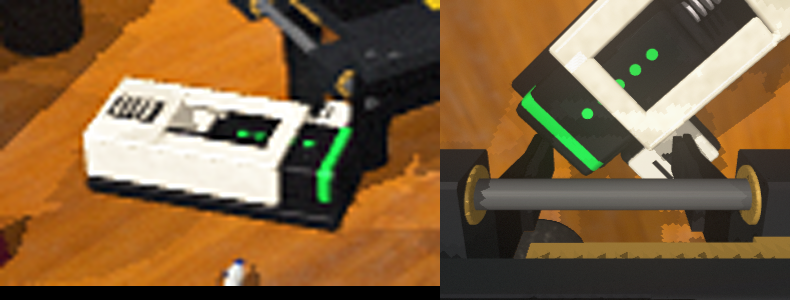

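The pager is caught about 14 mm out. It pushes on the finger with about 4 N, and the key is down. I'll hold it a little longer, then ease it out.

Call:
{"api": "step_arm", "payload": {
  "moves": [
    [[0,0,0],[0,0,0.001],0.0615],
    [[0,0,0],[0,0,0.001],0.0615],
    [[0,0,0],[0,0,0.001],0.0615],
    [[0,0,0],[0,0,0.001],0.0615],
    [[0,0,0],[-0.001,-0.001,0.001],0.0615],
    [[0,0,0],[-0.002,-0.002,0.001],0.0615],
    [[0,0,0],[-0.004,-0.004,0.001],0.0615],
    [[0,0,0],[-0.006,-0.006,0.001],0.0615],
    [[0,0,0],[-0.008,-0.0085,0.001],0.0615],
    [[0,0,0],[-0.01,-0.0105,0.001],0.0615]
  ]
}}

```text
clock: 5.15
position: [0.5215, 0.1427, 0.0436]
tool_rot: [3.14, -0.003, 0.879]
contact_force: [-0.3, -0.0, 4.0]
gripper_width: 0.705
gripper_force: 3.4
```

```bash
python3 go.py .5045 .1415 .0442 .88
```

```text
t 5.15 pos [0.5215 0.1427 0.0436] rot [ 3.14e+00 -3.00e-03  8.79e-01] F [-0.34 -0.05  3.96] w 0.7048649181358159
turn [ 0.0015 -0.0027 -0.001 ] shift [-0.0118 -0.0123 -0.0006]
```

Call:
{"api": "step_arm", "payload": {
  "moves": [
    [[0,0,0],[-0.0015,-0.0015,0],0.0615],
    [[0,0,0],[-0.003,-0.003,0],0.0615],
    [[0,0,0],[-0.0045,-0.0045,0],0.0615],
    [[0,0,0],[-0.006,-0.0062,0],0.0615],
    [[0,0,0],[-0.0075,-0.0078,0],0.0615],
    [[0,0,0],[-0.009,-0.0094,0],0.0615],
    [[0,0,0],[-0.0105,-0.011,0],0.0615],
    [[0,0,0],[-0.0115,-0.012,0],0.0615],
    [[0,0,0],[-0.0115,-0.012,0],0.0615]
  ]
}}

```text
clock: 5.9
position: [0.5047, 0.1414, 0.0435]
tool_rot: [3.141, -0.002, 0.879]
contact_force: [-0.4, 0.4, 4.3]
gripper_width: 0.71
gripper_force: 3.2
```

```bash
python3 go.py .5005 .1415 .0442 .88
python3 - <<'E'
from cell import cams
import cv2,numpy as np
a=cams.camera("side")["pixels"][190:255,235:335,::-1];w=cams.camera("wrist")["pixels"][100:400,150:500,::-1]
a=cv2.resize(a,None,fx=4.4,fy=4.4,interpolation=cv2.INTER_CUBIC)
o=np.zeros((300,790,3),np.uint8);o[:286,:440]=a;o[:,440:790]=w;cv2.imwrite("pics/c4.png",o)
E
```

```text
t 5.9 pos [0.5047 0.1414 0.0435] rot [ 3.141e+00 -2.000e-03  8.790e-01] F [-0.42  0.41  4.29] w 0.7096504761381189
turn [ 0.001  -0.0019 -0.0012] shift [-0.0026 -0.0033 -0.0007]
```

View pics/c4.png

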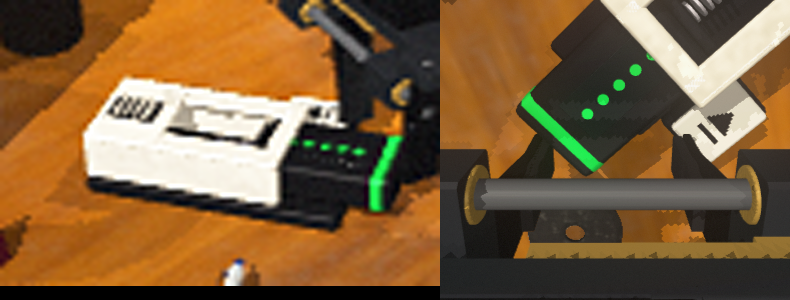

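The pager is still straight and resting on the finger, about 45 mm out. I'll go on slowly until it loses contact.

Call:
{"api": "step_arm", "payload": {
  "moves": [
    [[0,0,0],[-0.0007,-0.0007,0],0.0615],
    [[0,0,0],[-0.0014,-0.0015,0],0.0615],
    [[0,0,0],[-0.002,-0.0022,0],0.0615],
    [[0,0,0],[-0.0027,-0.0029,0],0.0615],
    [[0,0,0],[-0.0034,-0.0036,0],0.0615],
    [[0,0,0],[-0.0034,-0.0036,0],0.0615]
  ]
}}

```text
clock: 6.5
position: [0.4984, 0.1406, 0.0427]
tool_rot: [-3.141, 0.001, 0.878]
contact_force: [-0.2, 0.2, -0.3]
gripper_width: 0.706
gripper_force: 0.0
```

Contact is lost, so the ejector is spent and the key is free. I'll back away 8 mm, then go up.

Call:
{"api": "step_arm", "payload": {
  "moves": [
    [[0,0,0],[-0.003,-0.003,0],0.0615],
    [[0,0,0],[-0.006,-0.0065,0],0.0615],
    [[0,0,0],[-0.008,-0.0085,0],0.0615],
    [[0,0,0],[-0.008,-0.0085,-0.01],0.0615],
    [[0,0,0],[-0.008,-0.0085,-0.03],0.0615],
    [[0,0,0],[-0.008,-0.0085,-0.06],0.0615],
    [[0,0,0],[-0.008,-0.0085,-0.095],0.0615],
    [[0,0,0],[-0.008,-0.0085,-0.13],0.0615],
    [[0,0,0],[-0.008,-0.0085,-0.15],0.0615],
    [[0,0,0],[-0.008,-0.0085,-0.15],0.0615]
  ]
}}

```text
clock: 7.33
position: [0.4905, 0.1416, 0.1988]
tool_rot: [3.134, -0.01, 0.879]
contact_force: [-0.2, -0.5, 0.3]
gripper_width: 0.707
gripper_force: 0.0
```

```bash
python3 go.py .5 .14 .19 .88
python3 - <<'E'
from cell import cams
from fit import *
import cv2
s=cams.camera("side");C=cams.camera("wrist")
a=s["pixels"][190:255,235:335,::-1];w=C["pixels"][0:300,150:500,::-1]
a=cv2.resize(a,None,fx=4.4,fy=4.4,interpolation=cv2.INTER_CUBIC)
o=np.zeros((300,790,3),np.uint8);o[:286,:440]=a;o[:,440:790]=w;cv2.imwrite("pics/c5.png",o)
D=[[-x,y,34] for x in(107,112,126) for y in(25,-25)]
p=[.5985,.1738,.061]
print(((proj(s,dock(p,D))-[235,190])*4.4).round().tolist());print((proj(C,dock(p,D+[[-82,35,10],[-46,35,40],[-64,-67.5,28]]))-[150-440,0]).round().tolist())
E
```

```text
t 7.33 pos [0.4905 0.1416 0.1988] rot [ 3.134 -0.01   0.879] F [-0.23 -0.47  0.29] w 0.7072849627677315
turn [ 0.0071 -0.0099 -0.0012] shift [0.0047 0.0083 0.0089]
[[380.0, 182.0], [402.0, 134.0], [388.0, 184.0], [410.0, 135.0], [412.0, 187.0], [434.0, 139.0]]
[[575.0, 142.0], [614.0, 183.0], [571.0, 146.0], [610.0, 186.0], [560.0, 157.0], [599.0, 196.0], [589.0, 113.0], [618.0, 84.0], [678.0, 183.0]]
```

View pics/c5.png

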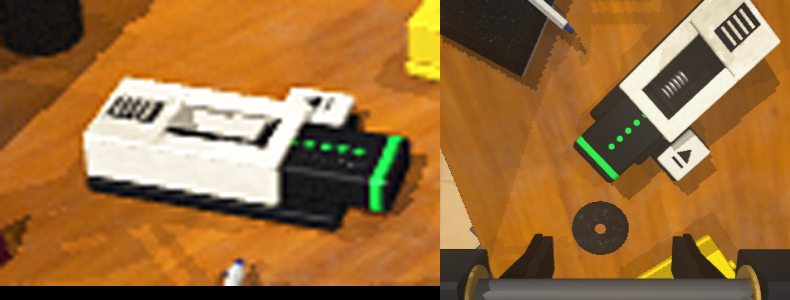

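The pager lies straight with its nose at about x = -112 mm. The nose corners are at (574,146) and (612,181) in the crop, matching the 112 mm prediction. The key is up and the hand is clear, so I'm handing it in.

```bash
python3 -c "
from cell import workorder
print(workorder.sign_off())"
```

```text
the job is handed in; nothing more can be done
None
```

The job is handed in (the hand-in returned no verdict): the green pager was caught about 14 mm out with its key down, eased out to about 46 mm, and left lying straight with its tail in the dock, the key up and the hand clear.

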